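# Unlock the security drawer

### The job

Take the red-handled key out of its wooden rest, feel for the keyhole in the brass plate on top of the grey security drawer and push the key fully home, gently: never press, drag or twist it against the lock with more than about 40 N. Then turn the key clockwise (seen from above) to its stop to draw the hidden bolt, and pull the drawer at least 6 cm open by its bar. Leave the key standing turned in the lock, and do not disturb the other things on the desk.

Things in the scene. Friction and masses are not known exactly. Their poses are not given: they have to be found in the camera images.
- key_grip (a point): Centre of the key's handle, a red block 9 (x) by 28 (y) by 34 (z) mm with a black inlay: grip it across its 9 mm. The key (45 g) starts upright in its rest, z up. Half a turn about z gives the same key. The tip lies 44.5 mm below this point, the collar's underside 25 mm below it.
- key_tip (a point): Centre of the flat underside of the key's bit, on the key's axis; axes as key_grip. Above it: a flat double bit, 4 (x) by 18 (y) by 10 mm tall, then a round shank 5 across up to 19.5 mm, a round collar 12 across up to 27.5 mm, then the handle.
- rest: Fixed dark wooden block, 54 x 54 x 30 mm tall, origin under its centre, in which the key stands; its pocket is 20.5 deep and about 7 x 21 mm, long side along the block's y. The key comes straight up out of it: 25 mm of lift frees it.
- cabinet: Grey metal drawer unit, 140 (x) by 170 (y) by 85 mm tall, fixed; origin under its centre, x to its back, y to its left; the blue drawer front faces -x. On top lies the brass lock plate, 40 (x) by 72 (y) by 5 mm.
- lock_mark (a point): On the plate's upper face, 90 mm above the desk, over the unit's centre; axes of the unit, z up. The plate with its keyhole floats: it may be set up to 12 mm to either side along y of this point (not along x, not turned) and stays so in use. The keyhole, in the plate's middle, is a slot 21 long (y) by 7 mm wide (x) without chamfer, so the bit has 1.5 mm of play each way.
- lock_floor (a point): On the lock's floor, 17.5 mm straight below lock_mark, same axes. The key is fully home when its tip stands on this level (within 3 mm). Only then is the bit below the plate and free to turn; once turned, the key cannot come out. Down there too the bit has only 1.5 mm of play each way: centre it by feel before turning, or the turn presses on the walls.
- plug (a joint): Turn of the lock's inside, rad: 0 = locked, bit along the slot; grows clockwise seen from above to the stop at 1.1. The key has about 0.17 rad of play in it, so the key itself turns about 1.25 rad (70 degrees) to the stop. Turned about its own axis it resists with only about 0.05 N m and stays where it is left. The bolt lets go of the drawer above about 0.9.
- drawer (a joint): How far the drawer is out, m: 0 = shut, at most 0.085. Slides towards -x of the unit with about 2 N once unlocked; locked it gives about 2 mm.
- drawer_bar (a point): Middle of the dark bar on the blue drawer front: a round bar 10 mm thick, 72 long along y, 40 mm in front of the drawer front, its axis 58 mm above the desk and 32 mm below the plate's upper face; open from above, held by two arms at its ends (62 mm free between them). Same axes as the unit.
- mug: White china mug, 95 tall, about 92 across and 127 with its handle mm; a bystander, loose, origin under its centre.
- lens_zoom: Black zoom lens standing on end, 82 across, 130 tall mm; a bystander, loose, origin under its centre.
- lens_prime: Black lens standing on end, 81 across, 82 tall mm; a bystander, loose, origin under its centre.
- film_a: Yellow film cassette standing up, 25x28x48 mm; a bystander, loose, origin under its centre.
- film_b: Green film cassette standing up, 25x28x48 mm; a bystander, loose, origin under its centre.
- loupe: Black stand magnifier, 47 across, 45 tall mm; a bystander, loose, origin under its centre.
- phone: Black phone lying flat, 150x76x10 mm; a bystander, loose, origin under its centre.
- earbuds: White earbud case, 44x54x22 mm; a bystander, loose, origin under its centre.

How it is judged (in metres and radians):
On the way, in this order (a step that is already met when the one before it is completed fails the run):
1. the key is fully home in the lock (z of key_tip in the frame of lock_mark below -0.0145 m and angle between key_tip's own z axis and vertical below 0.2 rad and horizontal distance between key_tip and lock_mark below 0.018 m), for 0.1 s.
2. the key, still home, has turned the lock clockwise past the point where the bolt lets go (all of step 1 and value of joint plug above 0.92 rad), for 0.1 s.
3. the drawer is pulled open with the lock turned (value of joint drawer above 0.055 m and value of joint plug above 0.85 rad), for 0.1 s.
At the end, for the whole second after the job is handed in: The key stands upright (within 0.2 rad) and fully home in the lock (tip at least 14.5 mm below the plate's upper face), the lock is turned past 0.85 rad, the drawer stands more than 55 mm open, and key and drawer are at rest (all of step 1 and all of step 3 and not (velocity of joint drawer above 0.01 m/s) and linear speed of key below 0.02 m/s); the robot touches nothing.
It fails at once if the key is forced: it presses on the drawer unit or its lock with more than 40 N (contact force between key and cabinet above 40 N).
It fails at once if a bystander is moved by more than 20 mm (distance of any of mug, lens_zoom, lens_prime, film_a, film_b, loupe, phone, earbuds from where it was at the start of the episode above 0.02 m).
It also fails if it takes over 72 s, if anything falls off the work surface, if the arm or the gripper's body presses on something with over 40 N, if the wrist force passes 120 N, or if a joint passes its speed limit or range.

### The arm

A 6-joint arm with a two-finger parallel gripper is mounted at the origin on a cart in front of the work surface, level with it; the furniture and walls round the work are solid. World frame = base frame: x ahead of the robot, y to its left, z up, the work surface at z = 0. Lengths are in mm, angles in rad, forces in N, time in s.
With the tool pointing down it reaches from about 275 to 1000 mm from the base axis. Payload 8.4 kg.
Tool frame: the origin (TCP) lies on the centre line of the jaws, within the pads' length; the fingertips stand r.tip_reach ahead of it and the grasp point (between the pads) lies 11 mm behind it (r.tip_reach is the distance from the TCP to the fingertips, in mm); z points along the fingers, y is the line along which they close (so a half turn about z gives the same grasp; the last joint's range is limited). The gripper opens to 85 mm and grips with 20 to 120 N. Pads are 22 mm wide; open, the fingers measure 114 mm over their backs; the gripper's body (76 mm by 85 mm) begins 54 mm behind the grasp point. The pads swing forward as they close: fully open they stand 13 mm farther back than shut.
Start: joints at [-1.218, 0.353, 1.633, -0, 1.155, -0.002], TCP at [217.125, -586.076, 239.281] pointing down, gripper open.
Joint ranges: [-2.63, 2.63], [-0.92, 2.1], [0.06, 2.66], [-1.3, 4.44], [0, 2.69], [-3.02, 3.02]. Speed limits (rad/s): [2.22, 2.22, 2.79, 3.14, 3.14, 3.14].

### API

Orientations are given as [roll, pitch, yaw] about the fixed x, y, z axes, in that order (R = Rz(yaw) Ry(pitch) Rx(roll)).
In Python, from rig import r gives the robot as it stands.
- The arm moves only by the tool carry_out, never from a script. Its argument "targets" is a list of rows, each an object with "dp": the shift along the tool's x, y, z in mm, a list of three; "yaw": the turn about the tool's z in degrees. A call has 1 to 12 rows; each row is the pose to reach, as a shift and turn from the pose commanded when the call began, along the tool's axes at that moment; what a row does not reach only later rows make up. A row lasts 1/8 s, in which the tool goes at most 62.5 mm and 10.7 degrees, less where a joint would pass 70% of its speed; a pose out of reach is approached as far as the arm can. A call with a gripper value outside its range is refused whole. "fingers" is the opening, from -1 (shut) to 1 (fully open), so that 0 is half open, set as the call begins (left out, the last holds). The fingers move at their own pace and stop on an object; "grip_force" is the grip in N (left out, the last holds). Time passes only in rows, so rows that repeat a pose let the fingers close. It gives the time, the measured TCP pose, the force, the opening and the grip force at its end, in the units of the state.
- r.sense(): the state, without advancing time (a new reading comes with each control period).
- r.grab_frame(name): name is "side" or "top"; returns the picture (420x560x3 uint8, red, green, blue); there is no depth.
- r.get_calibration(name): a dict with "fx", "fy", "cx", "cy" (pixels), "rvec" (rotation vector, rad) and "tvec" (3), from world to camera coordinates, as OpenCV has them. Camera axes: x right, y down, z forward; pixel columns grow to the right and rows downward; lengths in mm; the calibration is good to about 2 mm. A picture is of the moment at which its call begins. get_calibration takes no time and is no camera call.
- r.sign_off(): hands the job in; it is judged then, once.
The state is a dict: "clock": time; "qpos": joint angles; "qvel": joint speeds; "joint_efforts": joint torques, N m; "eef_pos": TCP position; "tcp_rot": TCP orientation; "contact_force": force on the tool from outside, world axes, zero at the start; "wrist_torque": the same for the moment, N m; "opening": opening from 0.0 (shut) to 1.0 (fully open); "grasp_force": force on a finger pad.
Only numpy, scipy, OpenCV 4.12 (cv2) and the standard library are available. Lean on these libraries where they do the work, as an engineer would, in place of code of your own. Each camera call takes 0.05 s, during which the arm holds its last target. There are 200 camera calls.

## Working session

There is one attempt and no reset: what is moved stays moved. The work goes in short steps, Python scripts to look and compute and a tool call to move; the robot and the scene stay as the last step left them, time stands still between calls to the robot, and variables do not carry over. Pictures are saved under pics/ and viewed, at most 10 in all, crops included, and the job is handed in when it is done.

Besides the shell and the picture viewer there is one more tool, called as name(argument=value, ...) on one line, values as JSON. carry_out: Moves the arm, as the interface text tells. Its arguments: {"type":"object","properties":{"targets":{"type":"array","items":{"type":"object","properties":{"dp":{"type":"array","items":{"type":"number"}},"yaw":{"type":"number"}}}},"fingers":{"type":"number"},"grip_force":{"type":"number"}},"required":["targets"]}

```bash
mkdir -p pics; ls; python3 - <<'E'
from rig import r
import cv2
s=r.sense();print(s, r.tip_reach)
for n in("side","top"):
    cv2.imwrite(f"pics/{n}0.png",r.grab_frame(n)[:,:,::-1]);print(n,r.get_calibration(n))
E
```

```text
pics
{'clock': 0.0, 'qpos': array([-1.21842058e+00,  3.53621128e-01,  1.63417494e+00,  8.87719680e-06,
        1.15519279e+00, -2.39781272e-03]), 'qvel': array([-0.00021398, -0.00087127,  0.00018829, -0.00089817, -0.0003434 ,
       -0.00055178]), 'joint_efforts': array([-1.56896469e-03, -6.05253053e+01, -3.42063081e+01, -1.67564081e-04,
        9.37186182e-03, -5.35036463e-06]), 'eef_pos': array([ 216.94766177, -585.62146138,  238.56109048]), 'tcp_rot': array([-3.14019648e+00, -1.14642919e-05,  3.54769963e-01]), 'contact_force': array([-0.35916126, -0.49959232, -0.67148262]), 'wrist_torque': array([-0.01141282, -0.0146392 , -0.01469422]), 'grasp_force': 0.0, 'opening': 1.0033286941303081} 8.0
side {'fx': 454.78482374856185, 'fy': 454.78482374856185, 'cx': 276.91861881469725, 'cy': 205.79635556821296, 'rvec': array([ 2.33424586,  0.07035335, -0.04025072]), 'tvec': array([-600.66461373,   55.43399127, 1274.54354663])}
top {'fx': 451.5165332367046, 'fy': 451.5165332367046, 'cx': 282.31038149273843, 'cy': 211.3233428321504, 'rvec': array([ 2.17407361, -2.16727109,  0.1005781 ]), 'tvec': array([  34.15606737,  608.63378796, 1443.73665276])}
```

View pics/side0.png

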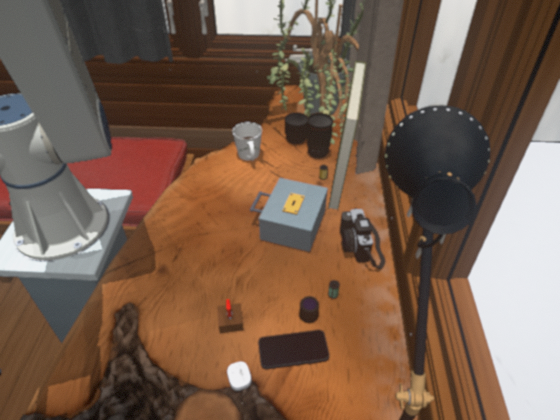

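View pics/top0.png

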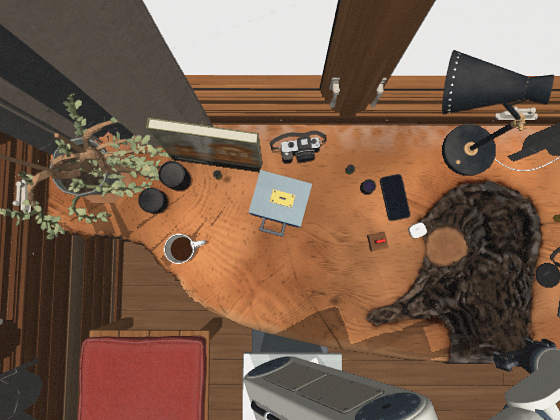

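The side view shows the key at about (228,308) and the cabinet at (295,213). The top view shows the key at about (378,241), the plate at (283,198) and the bar at (271,230). Next I'll take masks and enlarged crops.

```bash
cat > h.py <<'E'
import numpy as np, cv2
from rig import r
def cal(n):
    c=r.get_calibration(n);K=np.array([[c['fx'],0,c['cx']],[0,c['fy'],c['cy']],[0,0,1.]])
    return K,cv2.Rodrigues(c['rvec'])[0],np.asarray(c['tvec'])
def plane(n,uv,z):
    K,R,t=cal(n);C=-R.T@t;d=R.T@np.linalg.solve(K,[uv[0],uv[1],1]);return C+d*(z-C[2])/d[2]
def tri(a,b):
    P=[np.c_[R,t[:,None]] for _,R,t in (cal('side'),cal('top'))]
    P=[cal(n)[0]@p for n,p in zip(('side','top'),P)]
    X=cv2.triangulatePoints(P[0],P[1],np.float64(a).reshape(2,1),np.float64(b).reshape(2,1))[:,0];return X[:3]/X[3]
def proj(n,X):
    K,R,t=cal(n);p=K@(R@np.asarray(X,float)+t);return p[:2]/p[2]
def comps(mask,box,amin=8):
    m=np.zeros_like(mask);x0,y0,x1,y1=box;m[y0:y1,x0:x1]=mask[y0:y1,x0:x1]
    c,_=cv2.findContours(m,cv2.RETR_EXTERNAL,cv2.CHAIN_APPROX_NONE)
    return sorted([q for q in c if cv2.contourArea(q)>=amin],key=cv2.contourArea,reverse=True)
E
python3 - <<'E'
from h import *
S=cv2.imread('pics/side0.png');T=cv2.imread('pics/top0.png')
hs=cv2.cvtColor(S,cv2.COLOR_BGR2HSV);ht=cv2.cvtColor(T,cv2.COLOR_BGR2HSV)
red=lambda h:cv2.bitwise_or(cv2.inRange(h,(0,190,120),(5,255,255)),cv2.inRange(h,(173,150,100),(180,255,255)))
yel=lambda h:cv2.inRange(h,(18,110,120),(35,255,255))
blue=lambda h:cv2.inRange(h,(85,25,60),(125,160,255))
def show(n,m,box):
    for q in comps(m,box)[:2]:
        M=cv2.moments(q);print(n,[round(M['m10']/M['m00'],1),round(M['m01']/M['m00'],1)],M['m00'],cv2.minAreaRect(q))
show('side red',red(hs),(210,290,250,335));show('top red',red(ht),(360,225,395,255))
show('side yel',yel(hs),(270,185,320,225));show('top yel',yel(ht),(260,180,310,215))
show('top blue',blue(ht),(235,160,325,240))
a=cv2.resize(T[165:245,235:325],None,fx=4.4,fy=4.4,interpolation=cv2.INTER_CUBIC)
b=cv2.resize(T[220:260,358:400],None,fx=8,fy=8,interpolation=cv2.INTER_CUBIC)
c=cv2.resize(S[290:335,210:252],None,fx=8,fy=8,interpolation=cv2.INTER_CUBIC)[:240]
d=np.zeros((600,780,3),np.uint8);d[:a.shape[0],:a.shape[1]]=a;d[:b.shape[0],420:420+b.shape[1]]=b;d[360:600,:336]=c[:240]
e=cv2.resize(S[180:250,245:330],None,fx=3.2,fy=3.2,interpolation=cv2.INTER_CUBIC);d[350:350+e.shape[0],420:420+e.shape[1]]=e
cv2.imwrite('pics/crop1.png',d)
E
```

```text
side red [227.9, 305.2] 37.5 ((228.0, 307.0), (4.0, 16.0), 0.0)
top red [380.7, 240.5] 13.0 ((380.1470947265625, 240.58824157714844), (2.6678919792175293, 8.246211051940918), 75.96376037597656)
side yel [293.1, 203.3] 233.0 ((293.1034240722656, 203.24139404296875), (14.112845420837402, 20.42648696899414), 21.801410675048828)
top yel [281.9, 197.8] 232.5 ((282.0653381347656, 197.92689514160156), (22.540388107299805, 12.278810501098633), 15.255120277404785)
top blue [279.3, 198.4] 2231.0 ((277.9442138671875, 204.60655212402344), (52.70362854003906, 57.765262603759766), 15.124007225036621)
```

View pics/crop1.png

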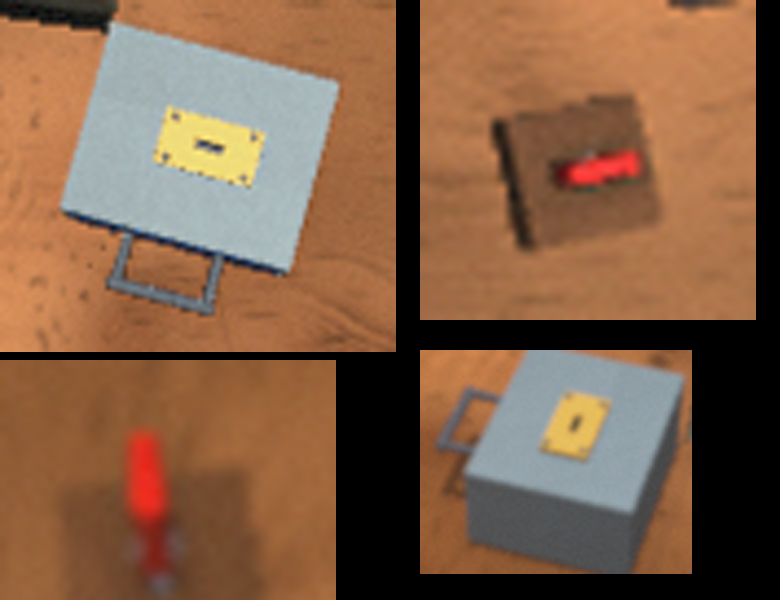

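The cabinet's top corners are near (260,171), (312,184), (300.5,227) and (249,213) in the top view, with the keyhole at about (282.5,198.2). The handle's top face is at about (380.7,241).

```bash
python3 - <<'E'
from h import *
np.set_printoptions(precision=1,suppress=True)
T=cv2.imread('pics/top0.png');S=cv2.imread('pics/side0.png');ht=cv2.cvtColor(T,cv2.COLOR_BGR2HSV);hs=cv2.cvtColor(S,cv2.COLOR_BGR2HSV)
off=np.array([.0,.0])
c=[(260,170.7),(311.8,184.3),(300.5,226.8),(249.3,212.7)]
W=np.array([plane('top',p,85) for p in c]);print(W,[np.linalg.norm(W[i]-W[(i+1)%4]) for i in range(4)],W.mean(0))
d=W[0]-W[3]+W[1]-W[2];print('cab x axis yaw deg',np.degrees(np.arctan2(d[1],d[0])))
d=W[0]-W[1]+W[3]-W[2];print('cab y axis yaw-90',np.degrees(np.arctan2(d[1],d[0]))-90)
for n,uv,h in (('top',(282.5,198.2),ht),('side',(293.1,203.3),hs)):
    m=cv2.inRange(h,(18,110,120),(35,255,255))
    box=(270,185,320,225) if n=='side' else (260,180,310,215)
    q=comps(m,box)[0];rc=cv2.minAreaRect(q);b=np.array([plane(n,p,90) for p in cv2.boxPoints(rc)])
    e=b[1]-b[0];e2=b[2]-b[1];print(n,'plate',plane(n,rc[0],90),np.linalg.norm(e),np.linalg.norm(e2),np.degrees(np.arctan2(e[1],e[0])),np.degrees(np.arctan2(e2[1],e2[0])))
print('hole top',plane('top',(282.5,198.2),90),'tri',tri((293.5,203.2),(282.5,198.2)))
a=plane('top',(376.5,241.4),71);b=plane('top',(385.2,240.5),71);print('key ends',a,b,np.degrees(np.arctan2(*(b-a)[1::-1])))
print('key ctr top',plane('top',(380.7,241),71))
m=cv2.inRange(ht,(0,40,20),(30,255,110));
for q in comps(m,(362,225,395,255))[:2]:
    rc=cv2.minAreaRect(q);print(rc,plane('top',rc[0],30))
# rest corners from crop
k=[(510,120),(632,95),(658,220),(535,243)]
R=np.array([plane('top',(358+(x-420)/8,220+y/8),30) for x,y in k]);print('rest',R,R.mean(0),[np.linalg.norm(R[i]-R[(i+1)%4]) for i in range(4)])
e=R[1]-R[0]+R[2]-R[3];print(np.degrees(np.arctan2(e[1],e[0])))
X=plane('top',(380.7,241),71);print('side of it',proj('side',X))
E
```

```text
[[732.2 106.9  85. ]
 [689.1 -56.9  85. ]
 [554.7 -21.2  85. ]
 [598.5 139.4  85. ]] [np.float64(169.40992000319633), np.float64(139.07998571252654), np.float64(166.49419583300352), np.float64(137.55225808994635)] [643.6  42.1  85. ]
cab x axis yaw deg -14.28330457320488
cab y axis yaw-90 -14.986853794901066
top plate [644.9  36.8  90. ] 38.800770598698634 70.82476394669006 -14.826338630304253 -105.21903207297275
side plate [643.4  31.8  90. ] 76.68715750578116 40.7666259369378 77.4942308104302 -27.930711511114822
hole top [644.   35.4  90. ] tri [644.4  35.4  86.8]
key ends [ 510.3 -260.8   71. ] [ 513.2 -288.2   71. ] -83.92956723589815
key ctr top [ 511.6 -274.1   71. ]
((369.182373046875, 242.570556640625), (15.727459907531738, 2.2777700424194336), 77.47119140625) [ 507.7 -245.5   30. ]
((379.5, 240.5), (5.0, 11.0), 90.0) [ 514.5 -279.    30. ]
rest [[ 532.2 -246.1   30. ]
 [ 542.5 -295.7   30. ]
 [ 492.  -305.3   30. ]
 [ 482.5 -255.4   30. ]] [ 512.3 -275.6   30. ] [np.float64(50.653235891631155), np.float64(51.403182814572936), np.float64(50.71191553346749), np.float64(50.5094418630904)]
-78.78492871093552
side of it [227.9 302.6]
```

```bash
cat >> h.py <<'E'
def to(p,yaw):
    s=r.sense();o=np.degrees(s['tcp_rot'][2]);y=np.radians(o);d=np.asarray(p,float)-s['eef_pos']
    dp=[d[0]*np.cos(y)+d[1]*np.sin(y),d[0]*np.sin(y)-d[1]*np.cos(y),-d[2]]
    print('dp',np.round(dp,1),'yaw',round((o-yaw+180)%360-180,1),'| at',np.round(s['eef_pos'],1),'rot',np.round(np.degrees(s['tcp_rot']),1),'F',np.round(s['contact_force'],1),'M',np.round(s['wrist_torque'],2),'t',s['clock'],'q6',round(s['qpos'][5],2))
E
python3 -c "
from h import *
to((512,-275,120),101)"
```

```text
dp [ 384.6 -188.8  118.6] yaw -80.7 | at [ 217.  -585.7  238.6] rot [-179.9    0.    20.3] F [-0.4  0.2  0.5] M [ 0.02 -0.   -0.01] t 0.1 q6 -0.0
```

carry_out(targets=[{"dp":[55,-27,0],"yaw":-9},{"dp":[110,-54,0],"yaw":-18},{"dp":[165,-81,0],"yaw":-27},{"dp":[220,-108,20],"yaw":-36},{"dp":[275,-135,40],"yaw":-45},{"dp":[330,-162,60],"yaw":-54},{"dp":[384.6,-188.8,80],"yaw":-63},{"dp":[384.6,-188.8,100],"yaw":-72},{"dp":[384.6,-188.8,118],"yaw":-81},{"dp":[384.6,-188.8,118],"yaw":-81},{"dp":[384.6,-188.8,118],"yaw":-81}], fingers=-0.1, grip_force=40)

```text
clock: 1.48
eef_pos: [512.3, -275.7, 121.8]
tcp_rot: [3.141, 0.0, 1.765]
contact_force: [0.7, -0.6, 0.5]
opening: 0.452
grasp_force: 0.0
```

```bash
python3 - <<'E'
from h import *
to((512,-275,46),101)
S=r.grab_frame('side')[:,:,::-1];T=r.grab_frame('top')[:,:,::-1]
f=lambda I,x,y:cv2.resize(I[y:y+74,x:x+74],(390,390),interpolation=cv2.INTER_CUBIC)
cv2.imwrite('pics/near1.png',np.hstack([f(S,191,255),f(T,344,200)]))
E
```

```text
dp [ 0.8 -0.2 75.8] yaw 0.1 | at [ 512.3 -275.7  121.8] rot [180.    0.  101.1] F [ 0.7 -0.6  0.5] M [0.04 0.   0.01] t 1.475 q6 -0.69
```

View pics/near1.png

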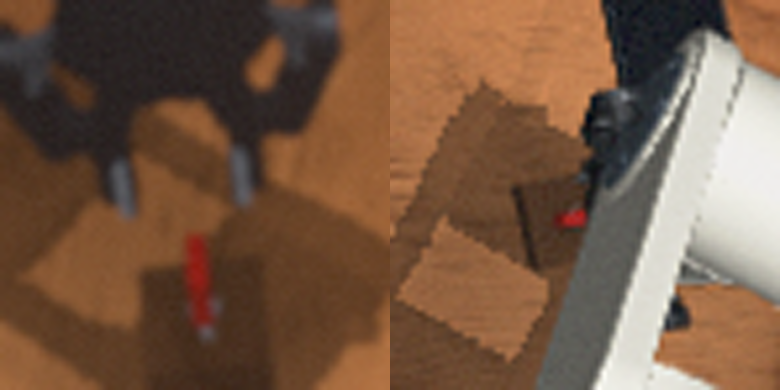

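The side view shows the handle (crop x≈198) between the two fingers, and it agrees with the top-view estimate. I'll go down and grip.

carry_out(targets=[{"dp":[0.8,-0.2,30],"yaw":0},{"dp":[0.8,-0.2,55],"yaw":0},{"dp":[0.8,-0.2,76],"yaw":0},{"dp":[0.8,-0.2,76],"yaw":0},{"dp":[0.8,-0.2,76],"yaw":0},{"dp":[0.8,-0.2,76],"yaw":0}])

```text
clock: 2.33
eef_pos: [512.5, -275.1, 46.5]
tcp_rot: [3.14, 0.001, 1.768]
contact_force: [1.1, 0.8, 0.7]
opening: 0.448
grasp_force: 0.0
```

carry_out(targets=[{"dp":[0,0,0],"yaw":0},{"dp":[0,0,0],"yaw":0},{"dp":[0,0,0],"yaw":0},{"dp":[0,0,0],"yaw":0},{"dp":[0,0,0],"yaw":0},{"dp":[0,0,0],"yaw":0},{"dp":[0,0,0],"yaw":0},{"dp":[0,0,0],"yaw":0}], fingers=-1, grip_force=40)

```text
clock: 3.32
eef_pos: [512.3, -274.8, 45.9]
tcp_rot: [3.141, 0.001, 1.769]
contact_force: [-0.2, 0.7, 6.4]
opening: 0.096
grasp_force: 48.1
```

carry_out(targets=[{"dp":[0,0,-10],"yaw":0},{"dp":[0,0,-20],"yaw":0},{"dp":[0,0,-35],"yaw":0},{"dp":[0,0,-65],"yaw":0},{"dp":[0,0,-95],"yaw":0},{"dp":[0,0,-120],"yaw":0},{"dp":[0,0,-120],"yaw":0},{"dp":[0,0,-120],"yaw":0}], grip_force=60)

```text
clock: 4.32
eef_pos: [511.4, -274.5, 164.9]
tcp_rot: [-3.141, -0.0, 1.768]
contact_force: [-0.0, 0.3, -1.2]
opening: 0.098
grasp_force: 65.7
```

```bash
python3 - <<'E'
from h import *
to((644.2,36,166),75.2)
S=r.grab_frame('side')[:,:,::-1];T=r.grab_frame('top')[:,:,::-1]
f=lambda I,x,y:cv2.resize(I[y:y+74,x:x+74],(390,390),interpolation=cv2.INTER_CUBIC)
cv2.imwrite('pics/lift1.png',np.hstack([f(S,191,235),f(T,344,200)]))
E
```

```text
dp [278.4 191.2  -1.1] yaw 26.1 | at [ 511.4 -274.5  164.9] rot [-180.    -0.   101.3] F [-0.   0.3 -1.2] M [-0.05 -0.01 -0.02] t 4.325 q6 -0.69
```

View pics/lift1.png

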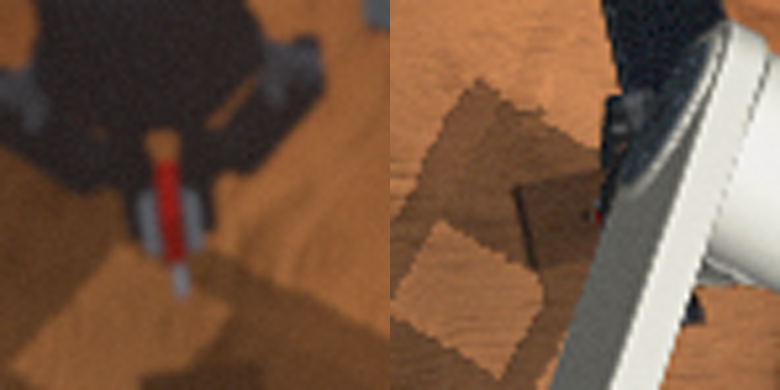

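The key is held upright; in the side view its tip is at about (225.5,291). I'll carry it over the plate.

carry_out(targets=[{"dp":[40,27,0],"yaw":4},{"dp":[80,55,0],"yaw":8},{"dp":[120,82,0],"yaw":12},{"dp":[160,110,0],"yaw":16},{"dp":[200,137,0],"yaw":20},{"dp":[240,165,0],"yaw":24},{"dp":[278.4,191.2,0],"yaw":26.1},{"dp":[278.4,191.2,12],"yaw":26.1},{"dp":[278.4,191.2,24],"yaw":26.1},{"dp":[278.4,191.2,24],"yaw":26.1},{"dp":[278.4,191.2,24],"yaw":26.1},{"dp":[278.4,191.2,24],"yaw":26.1}])

```text
clock: 5.92
eef_pos: [644.9, 35.2, 141.8]
tcp_rot: [3.141, -0.0, 1.312]
contact_force: [-0.3, -0.4, -0.6]
opening: 0.097
grasp_force: 65.7
```

```bash
python3 - <<'E'
from h import *
to((644.2,36,126.5),75.2)
print('tip seen at lift',plane('side',(225.5,291.5),128.5))
S=r.grab_frame('side')[:,:,::-1]
cv2.imwrite('pics/over_raw.png',S)
p=r.sense()['eef_pos'];print('pred tip',proj('side',(p[0],p[1],p[2]-36.5)),'hole',proj('side',(644.2,36,90)))
cv2.imwrite('pics/over1.png',cv2.resize(S[150:225,250:340],(720,600),interpolation=cv2.INTER_CUBIC))
E
```

```text
dp [ 0.6 -0.8 15.3] yaw -0.0 | at [644.9  35.2 141.8] rot [180.   -0.   75.2] F [-0.3 -0.4 -0.6] M [-0.01  0.03 -0.01] t 5.925 q6 0.31
tip seen at lift [ 512.92265997 -285.61262065  128.5       ]
pred tip [293.79079729 198.11920974] hole [293.45747455 202.17419992]
```

View pics/over1.png

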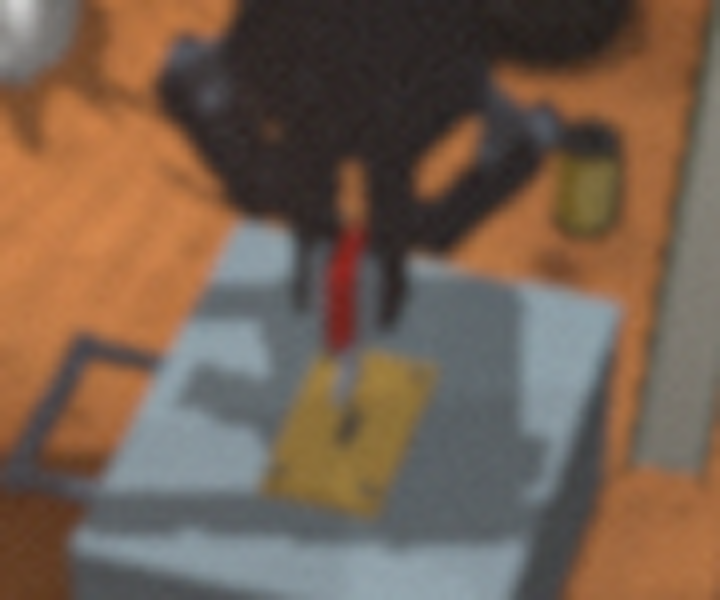

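Tip seen at about (292.9,200) and the hole at about (293.6,203.1). That agrees with the robot pose, so the hole is within a few mm. I'll descend to touch.

carry_out(targets=[{"dp":[-0.9,-0.8,7],"yaw":0},{"dp":[-0.9,-0.8,12],"yaw":0},{"dp":[-0.9,-0.8,14],"yaw":0},{"dp":[-0.9,-0.8,14],"yaw":0},{"dp":[-0.9,-0.8,14],"yaw":0}])

```text
clock: 6.6
eef_pos: [643.7, 35.2, 127.4]
tcp_rot: [3.141, -0.0, 1.313]
contact_force: [0.2, 0.4, -0.1]
opening: 0.097
grasp_force: 65.7
```

carry_out(targets=[{"dp":[0,0,0.5],"yaw":0},{"dp":[0,0,1],"yaw":0},{"dp":[0,0,1],"yaw":0},{"dp":[0,0,1],"yaw":0}])

```text
clock: 7.1
eef_pos: [643.6, 35.2, 126.3]
tcp_rot: [3.142, 0.0, 1.313]
contact_force: [0.2, 0.7, -0.7]
opening: 0.091
grasp_force: 65.7
```

carry_out(targets=[{"dp":[0,0,0.5],"yaw":0},{"dp":[0,0,1],"yaw":0},{"dp":[0,0,1],"yaw":0},{"dp":[0,0,1],"yaw":0}])

```text
clock: 7.6
eef_pos: [643.7, 35.2, 125.4]
tcp_rot: [3.141, -0.0, 1.313]
contact_force: [-0.7, -0.3, 2.5]
opening: 0.098
grasp_force: 66.0
```

carry_out(targets=[{"dp":[0,0,0.5],"yaw":0},{"dp":[0,0,1],"yaw":0},{"dp":[0,0,1],"yaw":0},{"dp":[0,0,1],"yaw":0}])

```text
clock: 8.1
eef_pos: [643.9, 35.3, 124.3]
tcp_rot: [3.141, -0.0, 1.313]
contact_force: [1.5, 1.0, -0.4]
opening: 0.096
grasp_force: 65.6
```

carry_out(targets=[{"dp":[0,0,0.5],"yaw":0},{"dp":[0,0,1],"yaw":0},{"dp":[0,0,1.5],"yaw":0},{"dp":[0,0,1.5],"yaw":0},{"dp":[0,0,1.5],"yaw":0}])

```text
clock: 8.72
eef_pos: [643.9, 35.3, 122.9]
tcp_rot: [3.141, -0.0, 1.313]
contact_force: [2.8, 3.2, 0.2]
opening: 0.093
grasp_force: 65.9
```

```bash
python3 - <<'E'
from h import *
to((644.2,36,126.5),75.2)
S=r.grab_frame('side')[:,:,::-1]
cv2.imwrite('pics/touch.png',cv2.resize(S[150:225,250:340],(720,600),interpolation=cv2.INTER_CUBIC))
to((644.2,36,126.5),75.2)
E
```

```text
dp [ 0.8  0.1 -3.6] yaw 0.0 | at [643.9  35.3 122.9] rot [180.   -0.   75.2] F [2.8 3.2 0.2] M [ 0.55 -0.66  0.01] t 8.725 q6 0.31
dp [ 0.8  0.2 -3.6] yaw 0.0 | at [643.9  35.3 122.9] rot [180.   -0.   75.2] F [3.8 2.8 1.5] M [ 0.58 -0.67  0.02] t 8.775 q6 0.31
```

The force is only sideways with almost nothing vertical, and the tip is below plate level, so the bit has entered the slot and is touching its -x/-y walls. I'll ease it off and go deeper.

carry_out(targets=[{"dp":[0.4,0.4,0],"yaw":0},{"dp":[0.7,0.6,0],"yaw":0},{"dp":[0.7,0.6,0.7],"yaw":0},{"dp":[0.7,0.6,1.4],"yaw":0},{"dp":[0.7,0.6,2],"yaw":0},{"dp":[0.7,0.6,2],"yaw":0},{"dp":[0.7,0.6,2],"yaw":0}])

```text
clock: 9.65
eef_pos: [644.1, 35.6, 120.5]
tcp_rot: [-3.141, 0.0, 1.313]
contact_force: [-0.2, 0.1, -1.5]
opening: 0.095
grasp_force: 65.7
```

```bash
python3 - <<'E'
from h import *
to((644.2,36,126.5),75.2)
E
```

```text
dp [ 0.4 -0.  -6. ] yaw 0.0 | at [644.1  35.6 120.5] rot [-180.     0.    75.2] F [-0.2  0.1 -1.5] M [-0.08 -0.22 -0.04] t 9.65 q6 0.31
```

carry_out(targets=[{"dp":[0,0,1],"yaw":0},{"dp":[0,0,2],"yaw":0},{"dp":[0,0,3],"yaw":0},{"dp":[0,0,4],"yaw":0},{"dp":[0,0,4],"yaw":0},{"dp":[0,0,4],"yaw":0}])

```text
clock: 10.4
eef_pos: [644.3, 35.7, 116.7]
tcp_rot: [-3.142, 0.0, 1.313]
contact_force: [-0.6, -0.2, -0.4]
opening: 0.097
grasp_force: 65.8
```

carry_out(targets=[{"dp":[0,0,1],"yaw":0},{"dp":[0,0,2],"yaw":0},{"dp":[0,0,3],"yaw":0},{"dp":[0,0,4],"yaw":0},{"dp":[0,0,4],"yaw":0},{"dp":[0,0,4],"yaw":0}])

```text
clock: 11.15
eef_pos: [644.5, 35.7, 112.8]
tcp_rot: [3.141, -0.0, 1.313]
contact_force: [0.4, -0.7, -1.4]
opening: 0.095
grasp_force: 65.7
```

```bash
python3 - <<'E'
from h import *
to((644.2,36,109),75.2)
E
```

```text
dp [ 0.2 -0.3  3.8] yaw 0.0 | at [644.5  35.7 112.8] rot [180.   -0.   75.2] F [ 0.4 -0.7 -1.4] M [-0.06 -0.25  0.  ] t 11.15 q6 0.31
```

carry_out(targets=[{"dp":[0,0,0.7],"yaw":0},{"dp":[0,0,1.4],"yaw":0},{"dp":[0,0,2],"yaw":0},{"dp":[0,0,2],"yaw":0},{"dp":[0,0,2],"yaw":0}])

```text
clock: 11.78
eef_pos: [644.5, 35.7, 110.8]
tcp_rot: [3.141, -0.0, 1.313]
contact_force: [1.2, -1.4, -0.7]
opening: 0.097
grasp_force: 65.7
```

carry_out(targets=[{"dp":[0,0,0.5],"yaw":0},{"dp":[0,0,1],"yaw":0},{"dp":[0,0,1],"yaw":0},{"dp":[0,0,1],"yaw":0}])

```text
clock: 12.28
eef_pos: [644.4, 35.7, 109.8]
tcp_rot: [3.142, -0.0, 1.313]
contact_force: [2.0, -0.5, -0.7]
opening: 0.096
grasp_force: 65.7
```

carry_out(targets=[{"dp":[0,0,0.5],"yaw":0},{"dp":[0,0,1],"yaw":0},{"dp":[0,0,1],"yaw":0},{"dp":[0,0,1],"yaw":0}])

```text
clock: 12.78
eef_pos: [644.4, 35.7, 108.8]
tcp_rot: [3.142, -0.0, 1.313]
contact_force: [1.9, -0.3, 0.0]
opening: 0.095
grasp_force: 65.7
```

carry_out(targets=[{"dp":[0,0,0.5],"yaw":0},{"dp":[0,0,1],"yaw":0},{"dp":[0,0,1],"yaw":0},{"dp":[0,0,1],"yaw":0}])

```text
clock: 13.28
eef_pos: [644.4, 35.7, 108.0]
tcp_rot: [3.141, -0.0, 1.313]
contact_force: [1.1, -0.2, 4.3]
opening: 0.095
grasp_force: 66.6
```

```bash
python3 - <<'E'
from h import *
to((644.2,36,109),75.2)
E
```

```text
dp [ 0.2 -0.3 -1. ] yaw 0.0 | at [644.4  35.7 108. ] rot [180.   -0.   75.2] F [ 1.1 -0.2  4.3] M [-0.11 -0.26 -0.  ] t 13.275 q6 0.31
```

The key is home: 4 N from the floor at TCP z 108. Next I'll back off slightly and centre it by feel, across first (tool y = unit x).

carry_out(targets=[{"dp":[0,0.5,-0.4],"yaw":0},{"dp":[0,1,-0.4],"yaw":0},{"dp":[0,1.5,-0.4],"yaw":0},{"dp":[0,1.5,-0.4],"yaw":0},{"dp":[0,1.5,-0.4],"yaw":0}])

```text
clock: 13.9
eef_pos: [645.0, 35.5, 108.0]
tcp_rot: [-3.14, 0.0, 1.313]
contact_force: [-2.5, 0.0, 4.6]
opening: 0.098
grasp_force: 66.6
```

```bash
python3 - <<'E'
from h import *
to((644.2,36,109),75.2)
E
```

```text
dp [ 0.3 -0.9 -1. ] yaw 0.0 | at [645.   35.5 108. ] rot [-179.9    0.    75.2] F [-2.5  0.   4.6] M [0.26 0.51 0.02] t 13.9 q6 0.31
```

carry_out(targets=[{"dp":[0,0.5,0],"yaw":0},{"dp":[0,1,0],"yaw":0},{"dp":[0,1.5,0],"yaw":0},{"dp":[0,1.5,0],"yaw":0},{"dp":[0,1.5,0],"yaw":0}])

```text
clock: 14.52
eef_pos: [646.3, 35.1, 108.0]
tcp_rot: [-3.14, 0.0, 1.313]
contact_force: [-2.5, 0.3, 5.3]
opening: 0.094
grasp_force: 66.6
```

```bash
python3 - <<'E'
from h import *
to((644.2,36,109),75.2)
E
```

```text
dp [ 0.3 -2.3 -1. ] yaw 0.0 | at [646.3  35.1 108. ] rot [-179.9    0.    75.2] F [-2.5  0.3  5.3] M [0.14 0.5  0.04] t 14.525 q6 0.31
```

carry_out(targets=[{"dp":[0,0,-0.6],"yaw":0},{"dp":[0,0,-1],"yaw":0},{"dp":[0,0,-1],"yaw":0},{"dp":[0,0,-1],"yaw":0}])

```text
clock: 15.02
eef_pos: [646.7, 34.9, 108.8]
tcp_rot: [-3.14, 0.0, 1.313]
contact_force: [-2.0, 0.0, -1.7]
opening: 0.096
grasp_force: 65.5
```

```bash
python3 - <<'E'
from h import *
to((644.2,36,109),75.2)
E
```

```text
dp [ 0.4 -2.7 -0.2] yaw 0.0 | at [646.7  34.9 108.8] rot [-179.9    0.    75.2] F [-2.   0.  -1.7] M [ 0.11  0.42 -0.03] t 15.025 q6 0.31
```

carry_out(targets=[{"dp":[0,0.5,0],"yaw":0},{"dp":[0,1,0],"yaw":0},{"dp":[0,1,0],"yaw":0},{"dp":[0,1,0],"yaw":0}])

```text
clock: 15.52
eef_pos: [647.0, 34.9, 108.7]
tcp_rot: [-3.139, 0.0, 1.313]
contact_force: [-5.7, 0.7, -0.8]
opening: 0.098
grasp_force: 65.6
```

```bash
python3 - <<'E'
from h import *
to((644.2,36,109),75.2)
E
```

```text
dp [ 0.4 -3.  -0.3] yaw 0.0 | at [647.   34.9 108.7] rot [-179.8    0.    75.2] F [-5.7  0.7 -0.8] M [0.27 1.06 0.  ] t 15.525 q6 0.31
```

The +x wall starts at about +2.5 mm and the -x wall at about +0.4 mm from the first position. I'll return to the middle and probe along the slot.

carry_out(targets=[{"dp":[0,-1,0],"yaw":0},{"dp":[0,-2,0],"yaw":0},{"dp":[0,-2.5,0],"yaw":0},{"dp":[0,-2.5,0],"yaw":0},{"dp":[0,-2.5,0],"yaw":0}])

```text
clock: 16.15
eef_pos: [646.4, 35.3, 109.5]
tcp_rot: [3.14, -0.0, 1.313]
contact_force: [-0.5, 0.8, -0.4]
opening: 0.093
grasp_force: 65.7
```

```bash
python3 - <<'E'
from h import *
to((644.2,36,109),75.2)
E
```

```text
dp [ 0.1 -2.3  0.5] yaw 0.0 | at [646.4  35.3 109.5] rot [179.9  -0.   75.2] F [-0.5  0.8 -0.4] M [ 0.03 -0.01 -0.  ] t 16.15 q6 0.31
```

carry_out(targets=[{"dp":[0.5,0,0],"yaw":0},{"dp":[1,0,0],"yaw":0},{"dp":[1.5,0,0],"yaw":0},{"dp":[1.5,0,0],"yaw":0},{"dp":[1.5,0,0],"yaw":0}])

```text
clock: 16.77
eef_pos: [646.2, 36.8, 109.2]
tcp_rot: [-3.142, 0.0, 1.313]
contact_force: [-0.1, 0.1, -0.1]
opening: 0.098
grasp_force: 65.7
```

```bash
python3 - <<'E'
from h import *
to((644.2,36,109),75.2)
E
```

```text
dp [-1.3 -1.7  0.2] yaw 0.0 | at [646.2  36.8 109.2] rot [-180.     0.    75.2] F [-0.1  0.1 -0.1] M [-0.    0.05 -0.  ] t 16.775 q6 0.31
```

carry_out(targets=[{"dp":[0.5,0,0],"yaw":0},{"dp":[1,0,0],"yaw":0},{"dp":[1,0,0],"yaw":0},{"dp":[1,0,0],"yaw":0}])

```text
clock: 17.27
eef_pos: [646.4, 37.7, 109.2]
tcp_rot: [-3.142, 0.0, 1.313]
contact_force: [0.1, -0.6, -0.6]
opening: 0.096
grasp_force: 65.7
```

```bash
python3 - <<'E'
from h import *
to((644.2,36,109),75.2)
E
```

```text
dp [-2.2 -1.7  0.2] yaw 0.0 | at [646.4  37.7 109.2] rot [-180.     0.    75.2] F [ 0.1 -0.6 -0.6] M [ 0.05 -0.03  0.02] t 17.275 q6 0.31
```

carry_out(targets=[{"dp":[-1,0,0],"yaw":0},{"dp":[-2,0,0],"yaw":0},{"dp":[-3,0,0],"yaw":0},{"dp":[-3.5,0,0],"yaw":0},{"dp":[-3.5,0,0],"yaw":0},{"dp":[-3.5,0,0],"yaw":0}])

```text
clock: 18.02
eef_pos: [645.7, 34.8, 109.3]
tcp_rot: [3.141, -0.001, 1.313]
contact_force: [1.0, 5.4, -1.3]
opening: 0.096
grasp_force: 65.6
```

```bash
python3 - <<'E'
from h import *
to((644.2,36,109),75.2)
E
```

```text
dp [ 0.7 -1.8  0.3] yaw 0.0 | at [645.7  34.8 109.3] rot [180.   -0.   75.2] F [ 1.   5.4 -1.3] M [ 1.05 -0.15 -0.07] t 18.025 q6 0.31
```

carry_out(targets=[{"dp":[1,0,0],"yaw":0},{"dp":[2,0,0],"yaw":0},{"dp":[2.6,-0.8,0],"yaw":0},{"dp":[2.6,-1.5,0],"yaw":0},{"dp":[2.6,-1.5,0],"yaw":0},{"dp":[2.6,-1.5,0],"yaw":0}])

```text
clock: 18.77
eef_pos: [644.9, 37.1, 109.2]
tcp_rot: [3.141, 0.0, 1.313]
contact_force: [1.0, -1.0, -0.3]
opening: 0.1
grasp_force: 65.5
```

```bash
python3 - <<'E'
from h import *
to((644.2,36,109),75.2)
E
```

```text
dp [-1.2 -0.4  0.2] yaw 0.0 | at [644.9  37.1 109.2] rot [180.    0.   75.2] F [ 1.  -1.  -0.3] M [-0.11 -0.18 -0.02] t 18.775 q6 0.31
```

carry_out(targets=[{"dp":[0,0.7,0],"yaw":0},{"dp":[0,1.35,0],"yaw":0},{"dp":[0,1.35,0],"yaw":3},{"dp":[0,1.35,0],"yaw":6},{"dp":[0,1.35,0],"yaw":9},{"dp":[0,1.35,0],"yaw":12},{"dp":[0,1.35,0],"yaw":15},{"dp":[0,1.35,0],"yaw":15},{"dp":[0,1.35,0],"yaw":15}])

```text
clock: 19.9
eef_pos: [646.4, 36.8, 109.2]
tcp_rot: [3.141, -0.0, 1.052]
contact_force: [2.5, -0.9, -2.2]
opening: 0.097
grasp_force: 65.5
```

```bash
python3 - <<'E'
from h import *
to((644.2,36,109),3.6)
E
```

```text
dp [-1.8 -1.6  0.2] yaw 56.7 | at [646.4  36.8 109.2] rot [180.   -0.   60.3] F [ 2.5 -0.9 -2.2] M [-0.31 -0.43  0.08] t 19.9 q6 0.57
```

carry_out(targets=[{"dp":[0.1,0.5,0],"yaw":3},{"dp":[0.1,0.5,0],"yaw":6},{"dp":[0.1,0.5,0],"yaw":9},{"dp":[0.1,0.5,0],"yaw":12},{"dp":[0.1,0.5,0],"yaw":15},{"dp":[0.1,0.5,0],"yaw":18},{"dp":[0.1,0.5,0],"yaw":20},{"dp":[0.1,0.5,0],"yaw":20},{"dp":[0.1,0.5,0],"yaw":20}])

```text
clock: 21.02
eef_pos: [647.0, 36.3, 109.3]
tcp_rot: [3.141, -0.0, 0.703]
contact_force: [3.8, -3.6, -2.0]
opening: 0.098
grasp_force: 65.3
```

```bash
python3 - <<'E'
from h import *
to((644.2,36,109),3.6)
E
```

```text
dp [-2.3 -1.5  0.3] yaw 36.7 | at [647.   36.3 109.3] rot [179.9  -0.   40.3] F [ 3.8 -3.6 -2. ] M [-0.74 -0.66  0.07] t 21.025 q6 0.92
```

carry_out(targets=[{"dp":[0.1,0.5,0],"yaw":0},{"dp":[0.1,1,0],"yaw":3},{"dp":[0.1,1,0],"yaw":6},{"dp":[0.1,1,0],"yaw":9},{"dp":[0.1,1,0],"yaw":12},{"dp":[0.1,1,0],"yaw":15},{"dp":[0.1,1,0],"yaw":18},{"dp":[0.1,1,0],"yaw":18},{"dp":[0.1,1,0],"yaw":18}])

```text
clock: 22.15
eef_pos: [647.5, 35.7, 109.2]
tcp_rot: [3.141, -0.0, 0.388]
contact_force: [3.3, -4.8, -1.5]
opening: 0.096
grasp_force: 65.4
```

```bash
python3 - <<'E'
from h import *
to((644.2,36,109),3.6)
E
```

```text
dp [-2.9 -1.5  0.2] yaw 18.7 | at [647.5  35.7 109.2] rot [180.   -0.   22.3] F [ 3.3 -4.8 -1.5] M [-0.88 -0.53  0.05] t 22.15 q6 1.24
```

carry_out(targets=[{"dp":[0.3,0.5,0],"yaw":0},{"dp":[0.3,1,0],"yaw":3},{"dp":[0.3,1,0],"yaw":6},{"dp":[0.3,1,0],"yaw":9},{"dp":[0.3,1,0],"yaw":12},{"dp":[0.3,1,0],"yaw":15},{"dp":[0.3,1,0],"yaw":15},{"dp":[0.3,1,0],"yaw":15}])

```text
clock: 23.15
eef_pos: [647.8, 35.0, 109.2]
tcp_rot: [3.141, 0.0, 0.127]
contact_force: [0.7, -4.6, -0.2]
opening: 0.096
grasp_force: 65.7
```

```bash
python3 - <<'E'
from h import *
to((644.2,36,109),3.6)
E
```

```text
dp [-3.4 -1.4  0.2] yaw 3.7 | at [647.8  35.  109.2] rot [180.    0.    7.3] F [ 0.7 -4.6 -0.2] M [-0.96 -0.2   0.01] t 23.15 q6 1.5
```

carry_out(targets=[{"dp":[0,0.4,0],"yaw":1.5},{"dp":[0,0.8,0],"yaw":3},{"dp":[0,0.8,0],"yaw":4},{"dp":[0,0.8,0],"yaw":4},{"dp":[0,0.8,0],"yaw":4}])

```text
clock: 23.78
eef_pos: [647.9, 34.6, 109.2]
tcp_rot: [-3.141, 0.0, 0.057]
contact_force: [-0.7, -1.0, 0.2]
opening: 0.094
grasp_force: 65.9
```

```bash
python3 - <<'E'
from h import *
to((644.2,36,109),3.6)
E
```

```text
dp [-3.6 -1.6  0.2] yaw -0.4 | at [647.9  34.6 109.2] rot [-180.     0.     3.2] F [-0.7 -1.   0.2] M [-0.3   0.09  0.05] t 23.775 q6 1.57
```

carry_out(targets=[{"dp":[0,0,0],"yaw":1.5},{"dp":[0,0,0],"yaw":3},{"dp":[0,0,0],"yaw":3},{"dp":[0,0,0],"yaw":3}])

```text
clock: 24.28
eef_pos: [647.9, 34.5, 109.2]
tcp_rot: [-3.142, 0.0, 0.004]
contact_force: [-2.0, 0.0, 0.0]
opening: 0.098
grasp_force: 65.9
```

```bash
python3 - <<'E'
from h import *
to((644.2,36,109),3.6)
E
```

```text
dp [-3.7 -1.5  0.2] yaw -3.4 | at [647.9  34.5 109.2] rot [-180.     0.     0.2] F [-2.  0.  0.] M [-0.27  0.2   0.01] t 24.275 q6 1.62
```

carry_out(targets=[{"dp":[0,0,0],"yaw":1.5},{"dp":[0,0,0],"yaw":3},{"dp":[0,0,0],"yaw":4},{"dp":[0,0,0],"yaw":4},{"dp":[0,0,0],"yaw":4}])

```text
clock: 24.9
eef_pos: [648.0, 34.4, 109.1]
tcp_rot: [3.141, 0.0, -0.066]
contact_force: [-1.8, -2.2, 0.9]
opening: 0.094
grasp_force: 65.9
```

```bash
python3 - <<'E'
from h import *
to((644.2,36,109),3.6)
S=r.grab_frame('side')[:,:,::-1]
cv2.imwrite('pics/turned.png',cv2.resize(S[150:225,250:340],(720,600),interpolation=cv2.INTER_CUBIC))
E
```

```text
dp [-3.9 -1.4  0.1] yaw -7.4 | at [648.   34.4 109.1] rot [180.    0.   -3.8] F [-1.8 -2.2  0.9] M [-0.46  0.27  0.32] t 24.9 q6 1.69
```

View pics/turned.png

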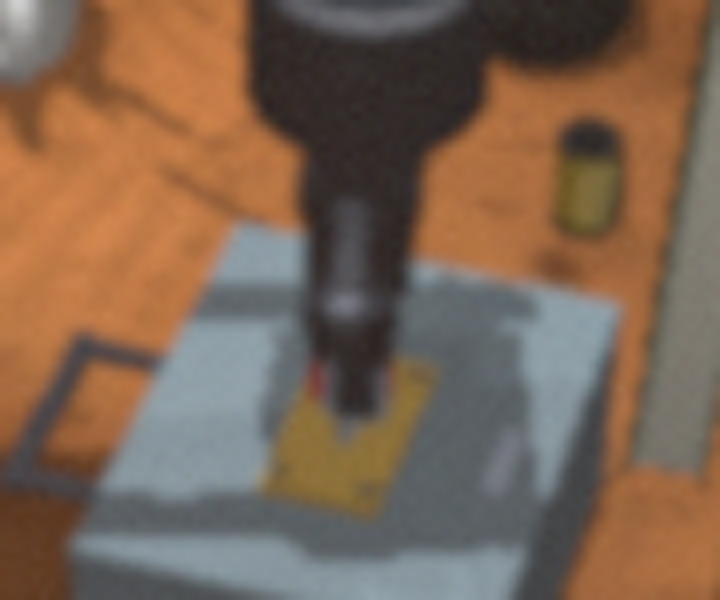

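The handle now stands turned about 79°, and the twist rising to 0.3 N·m marks the stop. I'll relax the twist, release and rise.

carry_out(targets=[{"dp":[0,0,0],"yaw":-2.5},{"dp":[0,0,0],"yaw":-2.5},{"dp":[0,0,0],"yaw":-2.5}])

```text
clock: 25.32
eef_pos: [648.1, 34.5, 109.2]
tcp_rot: [-3.142, 0.0, -0.023]
contact_force: [-1.4, -1.6, -0.3]
opening: 0.096
grasp_force: 65.8
```

carry_out(targets=[{"dp":[0,0,0],"yaw":0},{"dp":[0,0,0],"yaw":0},{"dp":[0,0,0],"yaw":0},{"dp":[0,0,0],"yaw":0},{"dp":[0,0,-10],"yaw":0},{"dp":[0,0,-25],"yaw":0},{"dp":[0,0,-45],"yaw":0},{"dp":[0,0,-65],"yaw":0},{"dp":[0,0,-75],"yaw":0},{"dp":[0,0,-75],"yaw":0}], fingers=0)

```text
clock: 26.58
eef_pos: [648.6, 34.5, 185.4]
tcp_rot: [-3.141, -0.002, -0.022]
contact_force: [0.2, 0.7, -0.8]
opening: 0.501
grasp_force: 0.0
```

```bash
python3 - <<'E'
from h import *
ux=np.array([np.cos(np.radians(-14.8)),np.sin(np.radians(-14.8)),0])
hm=np.array([643.9,41.0,0])
bar=hm-ux*(70+40)
print('bar pred',bar)
T=cv2.imread('pics/top0.png')
for p in ((235+112/4.4,165+285/4.4),(235+212/4.4,165+308/4.4)): print('bar end top',plane('top',p,58))
print('bar end side',plane('side',(250+80/8,150+340/8),58),plane('side',(250+15/8,150+478/8),58))
to((bar[0],bar[1],184),75.2)
S=r.grab_frame('side')[:,:,::-1]
cv2.imwrite('pics/released.png',cv2.resize(S[150:250,240:340],(600,600),interpolation=cv2.INTER_CUBIC))
E
```

```text
bar pred [537.54942725  69.09903337   0.        ]
bar end top [546.49410598 105.41027605  58.        ]
bar end top [530.07320457  32.94159447  58.        ]
bar end side [547.91167668 104.41223518  58.        ] [532.2126141  33.8005233  58.       ]
dp [-111.8  -32.2    1.4] yaw -76.5 | at [648.6  34.5 185.4] rot [-1.8e+02 -1.0e-01 -1.3e+00] F [ 0.2  0.7 -0.8] M [-0.02  0.06  0.05] t 26.575 q6 1.64
```

View pics/released.png

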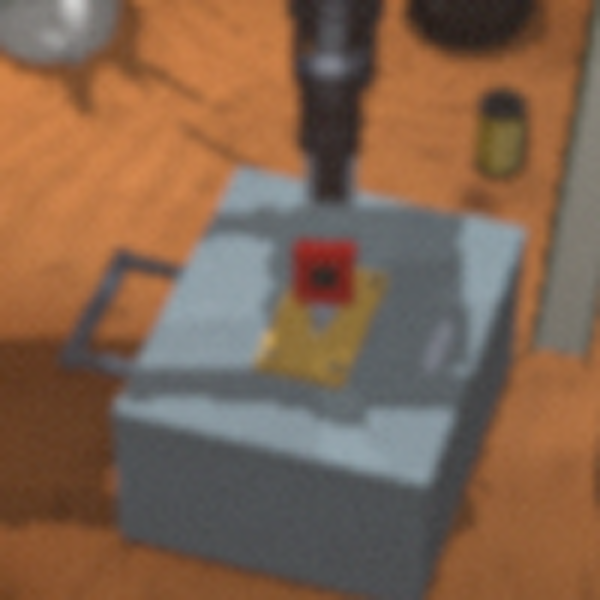

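The key stands upright and turned, with its handle at crop (325,270). The bar's middle is at about (538.7,69.1) and both views agree. I'll move over it.

carry_out(targets=[{"dp":[-25,-7,0],"yaw":-10},{"dp":[-50,-14,0],"yaw":-20},{"dp":[-80,-22,0],"yaw":-30},{"dp":[-110.7,-32,0],"yaw":-40},{"dp":[-110.7,-32,0],"yaw":-50},{"dp":[-110.7,-32,0],"yaw":-60},{"dp":[-110.7,-32,0],"yaw":-70},{"dp":[-110.7,-32,30],"yaw":-76.5},{"dp":[-110.7,-32,70],"yaw":-76.5},{"dp":[-110.7,-32,90],"yaw":-76.5},{"dp":[-110.7,-32,90],"yaw":-76.5},{"dp":[-110.7,-32,90],"yaw":-76.5}], fingers=-0.35)

```text
clock: 28.12
eef_pos: [538.3, 68.9, 94.6]
tcp_rot: [3.141, -0.0, 1.313]
contact_force: [-0.6, 0.7, 0.6]
opening: 0.323
grasp_force: 0.0
```

```bash
python3 - <<'E'
from h import *
to((538.7,69.1,47),75.2)
S=r.grab_frame('side')[:,:,::-1]
cv2.imwrite('pics/bar.png',cv2.resize(S[150:250,220:320],(600,600),interpolation=cv2.INTER_CUBIC))
E
```

```text
dp [ 0.3  0.3 47.6] yaw 0.0 | at [538.3  68.9  94.6] rot [180.   -0.   75.2] F [-0.6  0.7  0.6] M [ 0.03 -0.03 -0.02] t 28.125 q6 0.38
```

View pics/bar.png

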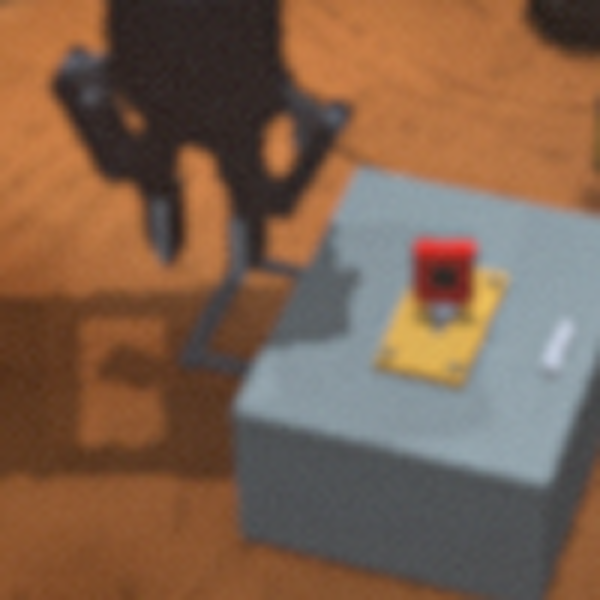

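The fingers straddle the bar line. I'll go down carefully.

carry_out(targets=[{"dp":[0.3,0.3,12],"yaw":0},{"dp":[0.3,0.3,20],"yaw":0},{"dp":[0.3,0.3,23],"yaw":0},{"dp":[0.3,0.3,26],"yaw":0},{"dp":[0.3,0.3,28],"yaw":0},{"dp":[0.3,0.3,28],"yaw":0}])

```text
clock: 28.92
eef_pos: [538.5, 69.1, 66.1]
tcp_rot: [-3.142, 0.0, 1.313]
contact_force: [-1.0, 0.0, 0.1]
opening: 0.329
grasp_force: 0.0
```

carry_out(targets=[{"dp":[0,0,6],"yaw":0},{"dp":[0,0,12],"yaw":0},{"dp":[0,0,18],"yaw":0},{"dp":[0,0,19.5],"yaw":0},{"dp":[0,0,19.5],"yaw":0},{"dp":[0,0,19.5],"yaw":0}])

```text
clock: 29.68
eef_pos: [538.4, 69.1, 46.9]
tcp_rot: [-3.142, 0.0, 1.313]
contact_force: [-3.8, -0.3, 7.7]
opening: 0.322
grasp_force: 1.0
```

carry_out(targets=[{"dp":[0,0,0],"yaw":0},{"dp":[0,0,0],"yaw":0},{"dp":[0,0,0],"yaw":0},{"dp":[0,0,0],"yaw":0},{"dp":[0,0,0],"yaw":0},{"dp":[0,0,0],"yaw":0}], fingers=-1, grip_force=30)

```text
clock: 30.42
eef_pos: [538.7, 69.1, 46.7]
tcp_rot: [3.141, -0.0, 1.313]
contact_force: [1.0, 0.0, 2.3]
opening: 0.103
grasp_force: 29.2
```

carry_out(targets=[{"dp":[0,-1,0],"yaw":0},{"dp":[0,-2,0],"yaw":0},{"dp":[0,-3.5,0],"yaw":0},{"dp":[0,-5,0],"yaw":0},{"dp":[0,-5,0],"yaw":0}])

```text
clock: 31.05
eef_pos: [533.4, 70.5, 46.8]
tcp_rot: [-3.141, -0.0, 1.313]
contact_force: [0.6, 0.9, 4.5]
opening: 0.105
grasp_force: 29.4
```

carry_out(targets=[{"dp":[0,-6,0],"yaw":0},{"dp":[0,-13,0],"yaw":0},{"dp":[0,-20,0],"yaw":0},{"dp":[0,-27,0],"yaw":0},{"dp":[0,-34,0],"yaw":0},{"dp":[0,-41,0],"yaw":0},{"dp":[0,-48,0],"yaw":0},{"dp":[0,-55,0],"yaw":0},{"dp":[0,-61,0],"yaw":0},{"dp":[0,-66,0],"yaw":0},{"dp":[0,-66,0],"yaw":0},{"dp":[0,-66,0],"yaw":0}])

```text
clock: 32.55
eef_pos: [469.0, 87.8, 46.7]
tcp_rot: [-3.141, -0.0, 1.313]
contact_force: [1.8, 6.9, 5.0]
opening: 0.101
grasp_force: 29.8
```

carry_out(targets=[{"dp":[0,0,0],"yaw":0},{"dp":[0,0,0],"yaw":0},{"dp":[0,0,0],"yaw":0},{"dp":[0,0,0],"yaw":0},{"dp":[0,0,-15],"yaw":0},{"dp":[0,0,-40],"yaw":0},{"dp":[0,0,-75],"yaw":0},{"dp":[0,0,-110],"yaw":0},{"dp":[0,0,-110],"yaw":0},{"dp":[0,0,-110],"yaw":0}], fingers=-0.4)

```text
clock: 33.8
eef_pos: [469.5, 87.2, 156.8]
tcp_rot: [3.141, -0.0, 1.313]
contact_force: [1.2, -0.8, -1.4]
opening: 0.3
grasp_force: 0.0
```

```bash
python3 - <<'E'
from h import *
to((538.7,69.1,47),75.2)
S=r.grab_frame('side')[:,:,::-1]
cv2.imwrite('pics/open.png',cv2.resize(S[150:250,200:320],(720,600),interpolation=cv2.INTER_CUBIC))
E
```

```text
dp [  0.2  71.5 109.8] yaw 0.0 | at [469.5  87.2 156.8] rot [180.   -0.   75.2] F [ 1.2 -0.8 -1.4] M [-0.01  0.02 -0.02] t 33.8 q6 0.44
```

View pics/open.png

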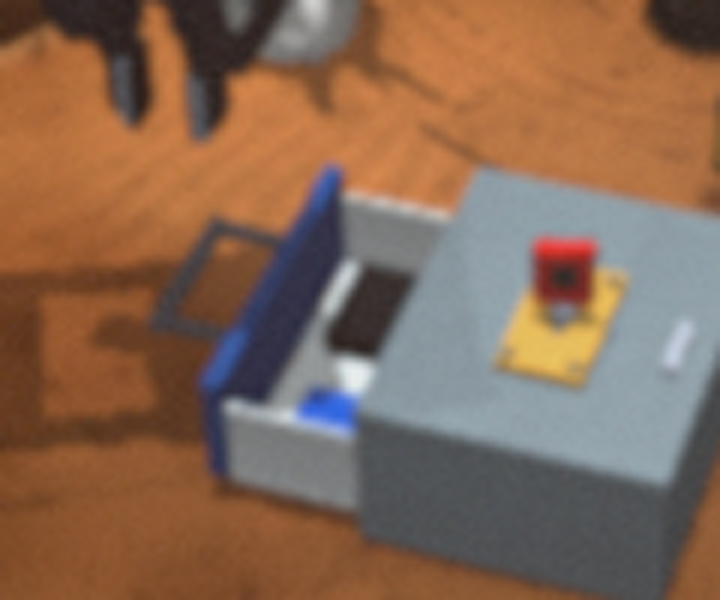

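The drawer is about 70 mm open, the key stands turned in the lock, and the gripper is clear of everything.

```bash
python3 -c "
from rig import r
print(r.sign_off())"
```

```text
the job is handed in; nothing more can be done
None
```

The job is handed in: the key is home and turned to its stop, the drawer is about 70 mm open, and the gripper is clear; the highest wrist force I read with the key in the lock was about 7 N, and the judge's verdict wasn't shown.

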